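# Shut the terminal box and pin its hasp for tagging

### The arm

A 6-joint arm with a two-finger parallel gripper is mounted at the origin on the work surface. World frame = base frame: x ahead of the robot, y to its left, z up, the work surface at z = 0. Lengths are in m, angles in rad, forces in N, time in s.
With the tool pointing down it reaches from about 0.325 to 0.9 m from the base axis. Payload 6.1 kg.
Tool frame: the origin (TCP) lies midway between the tips of the shut fingers; the grasp point (between the pads) lies 19 mm behind it; z points along the fingers, y is the line along which they close (so a half turn about z gives the same grasp; the last joint's range is limited). The gripper opens to 85 mm and grips with 20 to 120 N. Pads are 22 mm wide; open, the fingers measure 114 mm over their backs; the gripper's body (76 mm by 85 mm) begins 54 mm behind the grasp point. The pads swing forward as they close: fully open they stand 13 mm farther back than shut.
Start: joints at [-1.382, 0.22, 1.526, -0, 1.395, -0.126], TCP at [0.194, -0.594, 0.231] pointing down, gripper open.
Joint ranges: [-2.98, 2.98], [-0.91, 2.08], [0.09, 2.57], [-1.24, 4.39], [0.2, 2.65], [-2.68, 2.68]. Speed limits (rad/s): [2.57, 2.57, 3.01, 3.14, 3.14, 3.14].

### API

Orientations are given as [roll, pitch, yaw] about the fixed x, y, z axes, in that order (R = Rz(yaw) Ry(pitch) Rx(roll)).
In Python, from plant import movep, move_l, set_joints, gripper_to, hold, inverse_kinematics, observe, get_image, get_calibration, Unreachable, job_done gives the robot as it stands. Calls block until the motion is done:
- movep(position, orientation): joint-space move of the TCP to a pose.
- move_l(position, feed=0.15, rotation=None, max_force=None): straight line of the TCP; rotation=None keeps the orientation; feed is the mean speed in m/s. With max_force (N) it stops when the force on the tool has changed by that much, and returns True; else False.
- set_joints(angles): joint-space move.
- gripper_to(opening, f_grip=None): finger opening in m; f_grip is the grip in N (None keeps the last); returns when the fingers have stopped.
- hold(seconds).
- inverse_kinematics(position, orientation): joint angles nearest the present ones, or None.
- observe(): the state.
- get_image(name): name is "scene" or "top"; returns (picture, depth): 480x640x3 uint8, red, green, blue; 480x640 float32, m along the optical axis (not along the pixel's ray), 0 where there is no reading.
- get_calibration(name): a dict with "intrinsics" (3x3 intrinsics, pixels), "world_from_camera" (4x4, takes a point from camera to world coordinates). Camera axes: x right, y down, z forward; pixel columns grow to the right and rows downward; lengths in m; the calibration is good to about 2 mm. A picture is of the moment at which its call begins. get_calibration takes no time and is no camera call.
A pose or a line that the arm cannot do raises Unreachable and nothing moves.
- job_done(): hands the job in; it is judged then, once.
The state is a dict: "time_s": time; "q": joint angles; "joint_velocities": joint speeds; "joint_torque": joint torques, N m; "eef_pos": TCP position; "tcp_rot": TCP orientation; "ft_force": force on the tool from outside, world axes, zero at the start; "torque": the same for the moment, N m; "opening": finger opening in m; "grasp_force": force on a finger pad.
Only numpy, scipy, OpenCV 4.12 (cv2) and the standard library are available. Lean on these libraries where they do the work, as an engineer would, in place of code of your own. Each camera call takes 0.05 s, during which the arm holds its last target. There are 200 camera calls.

### The job

Push the grey terminal box's door shut until its catch holds it, then take the red-handled lock pin out of its yellow stand and thread it straight down through the brass bushing on the door and on through the bushing below it on the box. Finish still gripping the pin there, its tip sticking out under the lower bushing and its handle held about 15 mm clear above the upper one, so that a tag can be slipped on. Leave the other things on the desk where they are.

Things in the scene. Friction and masses are not known exactly. Their poses are not given: they have to be found in the camera images.
- box_front (a point): Terminal box: grey sheet-metal box fixed on the desk, 110 deep (x) x 200 wide (y) x 150 mm high, with an open front that faces the robot at yaw 0. The point is at desk height under the middle of the outer face of the door when shut; x points from the door into the box, y along its width towards the hinge, z up. The box fills x 10 to 120 mm, y -100 to 100 mm of this frame.
- door (a joint): Opening angle of the box door (rad): 0 fully shut, starts at 0.45 to 0.85. The free edge swings towards the robot as it opens. The hinge has slight friction (0.05 N m), so the door stays where it is left. From about 0.085 rad a sprung ball catch resists (it takes a firm push of roughly 4 to 15 N at door_push); below about 0.03 rad it snaps the door home to 0 against a stop and holds it there with about 2 N at the free edge.
- door_hinge (a point): A point on the upright hinge line of the door, at its +y end as seen in the box frame, 75 mm above the desk. The axes turn with the door: -y runs along the door to its free edge, -x points out of its outer face. The door is a grey panel 196 wide x 144 high (from 3 to 147 mm above the desk) x 8 mm thick; its outer face lies 8 mm in front (-x) of the hinge line.
- door_push (a point): Point on the outer face of the door, 145 mm from the hinge line and 110 mm above the desk: a good place to push. Same axes as door_hinge.
- upper_bushing (a point): Centre of the mouth (top rim) of the upper brass bushing, carried by the door on a yellow lug beyond its free edge, 230 mm along the door from the hinge line and 6 mm in front of that line; z up along the bore. The mouth is 155 mm above the desk; the bushing is 20 mm long, bore 14 mm, flared to about 22 mm at the mouth, 31 mm outside. Open at both ends.
- lower_bushing (a point): Centre of the mouth of the lower brass bushing, the same part, fixed on the side of the box; z up along the bore. Its mouth is 105 mm and its lower end 85 mm above the desk. With the door shut it stands exactly below the upper bushing, 50 mm mouth to mouth, 30 mm of free air between them. The axis of both is 30 mm out from the side of the box.
- pin_handle (a point): Centre of the handle of the lock pin, a loose upright steel pin (mass about 90 g): red round handle 24 mm in diameter and 45 mm long on top of a steel shaft 10 mm in diameter and 100 mm long with a chamfered tip. This point is 122.5 mm above the tip and 22.5 mm above the handle's underside; z points up along the pin. It starts standing in the stand's hole.
- pin_neck (a point): Centre of the underside of the pin's handle, where the shaft begins.
- pin_tip (a point): Centre of the lower end of the pin's shaft, 100 mm below the handle's underside.
- stand: Yellow block 70 x 70 x 50 mm fixed on the desk, origin at the centre of its underside. An upright hole in the middle of its top, 11.5 mm wide and 45 mm deep, holds the pin: the handle's underside then stands 55 mm above the block.
- meter: Green multimeter, 150 x 75 x 34 mm, lying loose; origin at the centre of its underside. Bystander.
- mug: White mug, 76 mm wide, 90 mm high; origin at the centre of its underside. Bystander.
- screwdriver: Red-handled screwdriver lying on the desk; origin near its middle. Bystander.
- tester: Grey hand tester, 120 x 40 x 27 mm; origin at the centre of its underside. Bystander.

How it is judged:
By the outcome, as a careful person would: the job done as asked, in the order asked, and still so for the second after the job is handed in, while the arm keeps its last pose, push and grip.
It also fails if it takes over 53 s, if anything falls off the work surface, if the arm or the gripper's body presses on something with over 40 N, if the wrist force passes 120 N, or if a joint passes its speed limit or range.

## Working session

There is one attempt and no reset: what is moved stays moved. The work goes in short steps, each a Python script; the robot and the scene stay as the last script left them, time stands still between calls to the robot, and variables do not carry over. Pictures are saved under pics/ and viewed, at most 10 in all, crops included, and the job is handed in when it is done.

```bash
mkdir -p pics; cat > h.py <<'E'
import numpy as np, cv2
from plant import *
def snap(n,f):
    p,d=get_image(n); cv2.imwrite(f'pics/{f}.png',p[:,:,::-1]); np.savez(f'pics/{f}.npz',p=p,d=d); return p,d
def cloud(n,d):
    c=get_calibration(n);K=np.array(c["intrinsics"]);T=np.array(c["world_from_camera"])
    v,u=np.mgrid[:480,:640]; P=np.stack([(u-K[0,2])/K[0,0]*d,(v-K[1,2])/K[1,1]*d,d],-1)
    return P@T[:3,:3].T+T[:3,3]
E
python3 - <<'E'
from h import *
for n in("scene","top"):
    snap(n,n+"0"); c=get_calibration(n); print(np.round(c["intrinsics"],1).tolist(),np.round(c["world_from_camera"],3).tolist())
s=observe();print(s)
E
```

```text
[[452.2, 0.0, 311.4], [0.0, 452.2, 233.0], [0.0, 0.0, 1.0]] [[0.877, 0.254, -0.407, 1.031], [0.479, -0.499, 0.722, -0.936], [-0.02, -0.828, -0.56, 0.796], [0.0, 0.0, 0.0, 1.0]]
[[435.7, 0.0, 318.3], [0.0, 435.7, 234.3], [0.0, 0.0, 1.0]] [[0.007, -0.991, 0.135, 0.37], [-1.0, -0.008, -0.006, -0.071], [0.007, -0.135, -0.991, 1.144], [0.0, 0.0, 0.0, 1.0]]
{'time_s': 0.1, 'q': array([-1.38209253e+00,  2.21161124e-01,  1.52753434e+00, -1.39274365e-05,
        1.39469929e+00, -1.26094251e-01]), 'joint_velocities': array([-0.00119982, -0.00171384, -0.00286175,  0.0003572 , -0.00109898,
       -0.00085176]), 'joint_torque': array([ 1.58756782e-03, -4.98241603e+01, -3.90546477e+01, -1.25159017e-04,
        5.62352972e-03,  9.01662958e-06]), 'eef_pos': array([ 0.19340423, -0.593731  ,  0.23028013]), 'tcp_rot': array([-3.13980314e+00, -2.13032876e-04,  3.14800306e-01]), 'ft_force': array([ 0.12224415, -0.56829566,  0.52343729]), 'torque': array([-0.03843269, -0.07130945,  0.0194978 ]), 'grasp_force': 0.0, 'opening': 0.0852554297658491}
```

View pics/scene0.png

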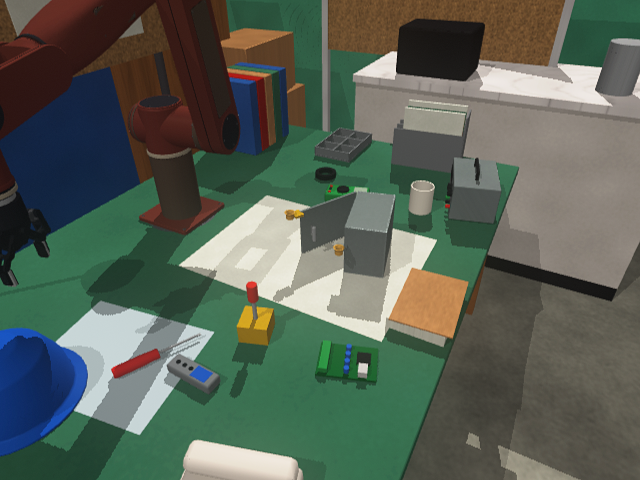

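View pics/top0.png

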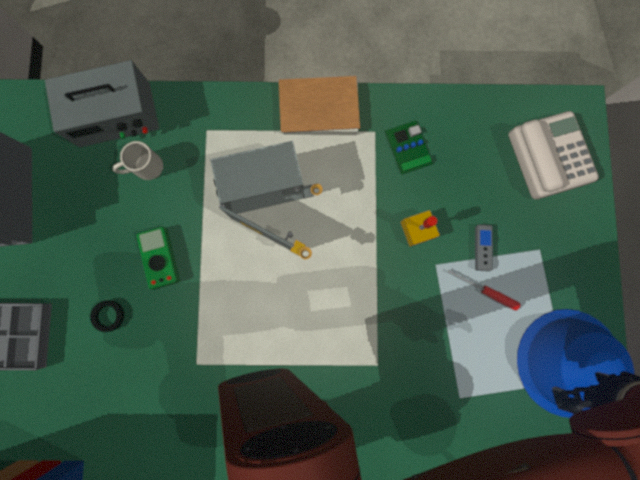

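The pictures show the box at top (258,175), the door open with the upper bushing at about (305,253), and the lower bushing at (316,188). The red pin handle is at (430,222) in the stand at (420,228). The bystanders are clear of the path.

```bash
python3 - <<'E'
from h import *
z=np.load('pics/top0.npz');p,d=z['p'],z['d'];W=cloud("top",d)
hsv=cv2.cvtColor(p,cv2.COLOR_RGB2HSV)
def reg(u0,u1,v0,v1,m):
    k=np.zeros((480,640),bool);k[v0:v1,u0:u1]=1;return W[k&m&(d>0)]
H=W[...,2]
red=((hsv[...,0]<8)|(hsv[...,0]>172))&(hsv[...,1]>150)
yel=(hsv[...,0]>12)&(hsv[...,0]<35)&(hsv[...,1]>120)
def info(n,P): print(n,len(P),np.round(np.median(P,0),4),np.round(P.min(0),3),np.round(P.max(0),3))
info('pin',reg(410,450,205,245,red)); info('pintop',reg(410,450,205,245,red&(H>.14)))
info('stand',reg(395,445,205,250,yel&(abs(H-.05)<.008)))
info('low',reg(300,335,175,200,yel&(H>.09)))
info('up',reg(285,320,235,265,yel&(H>.13)))
for n,k in(('boxtop',(abs(H-.15)<.008)),):
    m=np.zeros((480,640),np.uint8);m[130:215,200:310]=k[130:215,200:310]
    q=np.float32(W[m>0][:,:2]); r=cv2.minAreaRect(q);print(n,len(q),r,cv2.boxPoints(r).round(3).tolist())
k=np.zeros((480,640),bool);k[200:262,205:315]=1
P=W[k&(abs(H-.146)<.008)];c=P.mean(0);u,s,v=np.linalg.svd(P[:,:2]-c[:2]);print('door',len(P),c,v[0],P[:,1].min(),P[:,1].max())
out=[]
for (u0,v0,s) in((200,130,4),):
    im=cv2.resize(p[140:270,200:330],None,fx=4.5,fy=4.5,interpolation=cv2.INTER_CUBIC);im2=cv2.resize(p[200:260,390:450],None,fx=3,fy=3)
    im[-180:,:180]=im2; cv2.imwrite('pics/crop.png',im[:,:,::-1])
# scene camera checks
z=np.load('pics/scene0.npz');p,d=z['p'],z['d'];W=cloud("scene",d);H=W[...,2];hsv=cv2.cvtColor(p,cv2.COLOR_RGB2HSV)
red=((hsv[...,0]<8)|(hsv[...,0]>172))&(hsv[...,1]>150)
yel=(hsv[...,0]>12)&(hsv[...,0]<35)&(hsv[...,1]>120)
info('s pin',reg(240,265,275,310,red));info('s low',reg(325,350,240,260,yel));info('s up',reg(280,308,205,225,yel))
E
```

```text
pin 103 [ 0.538  -0.3367  0.1487] [ 0.528 -0.387  0.001] [ 0.577 -0.328  0.155]
pintop 83 [ 0.5385 -0.3387  0.1491] [ 0.529 -0.351  0.141] [ 0.55  -0.328  0.155]
stand 644 [ 0.534  -0.3342  0.05  ] [ 0.496 -0.385  0.042] [ 0.581 -0.296  0.055]
low 69 [ 0.6266 -0.0714  0.1036] [ 0.61  -0.084  0.095] [ 0.636 -0.059  0.108]
up 181 [ 0.4713 -0.0334  0.1478] [ 0.45  -0.059  0.138] [ 0.492 -0.015  0.158]
boxtop 3964 ((0.6369660496711731, 0.06593332439661026), (0.1440405547618866, 0.20177090167999268), 13.940129280090332) [[0.5429999828338623, 0.1459999978542328], [0.5910000205039978, -0.04899999871850014], [0.7310000061988831, -0.014999999664723873], [0.6830000281333923, 0.1809999942779541]]
door 530 [0.51060466 0.03799004 0.14708292] [-0.48759211 -0.87307155] -0.05880539255213966 0.15393948227578202
s pin 194 [ 0.5452 -0.3473  0.1374] [ 0.411 -0.354 -0.002] [ 0.555 -0.195  0.153]
s low 89 [ 0.6239 -0.0712  0.1001] [ 0.546 -0.087  0.003] [0.637 0.055 0.107]
s up 137 [ 0.4708 -0.0412  0.1467] [ 0.309 -0.063 -0.001] [0.495 0.19  0.157]
```

View pics/crop.png

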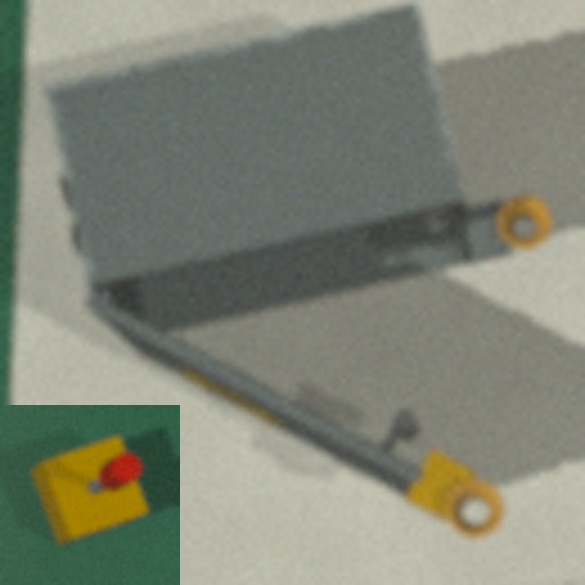

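```bash
cat >> h.py <<'E'
def ray(n,u,v,z):
    c=get_calibration(n);K=np.array(c["intrinsics"]);T=np.array(c["world_from_camera"])
    r=T[:3,:3]@[(u-K[0,2])/K[0,0],(v-K[1,2])/K[1,1],1];o=T[:3,3];return (o+r*(z-o[2])/r[2])[:2]
def ax(y): return np.array([np.cos(y),np.sin(y)]),np.array([-np.sin(y),np.cos(y)])
E
python3 - <<'E'
from h import *
from scipy.optimize import least_squares
U=ray("top",305.6,252.9,.155);L=ray("top",316.4,189.3,.105);print('U',U,'L',L)
z=np.load('pics/top0.npz');p,d=z['p'],z['d'];W=cloud("top",d);H=W[...,2]
k=np.zeros((480,640),bool);k[135:200,200:310]=1
# box top without door strip
B=W[k&(abs(H-.15)<.006)];r=cv2.minAreaRect(np.float32(B[:,:2]));print(r)
dy=-np.arctan2(.4876,.8731)
# box centre, extents from back edge
def off(h,y,a,b): X,Y=ax(y);return h+a*X+b*Y
def f(s):
    h=s[:2];yb,yd=s[2],s[3]
    return np.r_[off(h,yd,-.006,-.23)-U,off(h,yb,-.006,-.23)-L,(yb-.241)*.1,(yd-dy)*.1]
s=least_squares(f,[.56,.15,.24,dy]).x;print(s,f(s)*1e3,'open',s[2]-s[3])
h=s[:2];print('box corners',[off(h,s[2],a,b).round(3).tolist() for a,b in((.002,0),(.112,0),(.112,-.2),(.002,-.2))])
for y in(s[3],s[2]):
    q=off(h,y,-.008-.05,-.145);print(q,np.hypot(*q))
for zz in(.1,.25):print(inverse_kinematics([*off(h,s[3],-.058,-.145),zz],[np.pi,0,s[3]]))
hs=cv2.cvtColor(p,cv2.COLOR_RGB2HSV);m=((hs[...,0]<8)|(hs[...,0]>172))&(hs[...,1]>150)&(H>.143)
m[:205]=0;m[245:]=0;m[:,:410]=0;m[:,450:]=0
v,u=np.nonzero(m);print('top px',u.mean(),v.mean(),u.min(),u.max(),v.min(),v.max());print(ray("top",u.mean(),v.mean(),.15))
E
```

```text
U [ 0.46151833 -0.0487171 ] L [ 0.62209796 -0.07229886]
((0.6530035734176636, 0.06939268112182617), (0.11160168051719666, 0.2003789246082306), 13.725776672363281)
[ 0.57490366  0.15201052  0.23465723 -0.49147338] [-0.44734416  0.78231765  0.44734425 -0.78231738 -0.63427726  1.7849308 ] open 0.7261306064666755
box corners [[0.577, 0.152], [0.684, 0.178], [0.73, -0.016], [0.623, -0.042]]
[0.45533945 0.05154461] 0.45824759517765173
[ 0.5522071  -0.00250118] 0.5522127619798022
[-5.96548036e-02 -4.14922375e-02  2.06874642e+00 -4.44089210e-16
  1.11433847e+00  2.00261490e+00]
[-5.96548036e-02 -2.03258571e-01  1.91781662e+00 -4.44089210e-16
  1.42703460e+00  2.00261490e+00]
top px 431.4375 220.75 426 436 216 225
[ 0.53882482 -0.33925282]
```

```bash
cat >> h.py <<'E'
HG=np.array([.5749,.1520]);YB,YD=.2365,-.4915
def off(y,a,b,h=HG): X,Y=ax(y);return h+a*X+b*Y
E
python3 - <<'E'
from h import *
gripper_to(0.0,30)
movep([*off(YD,-.058,-.145),.25],[np.pi,0,YD])
move_l([*off(YD,-.058,-.145),.10],feed=.2)
print(observe()['time_s'],observe()['ft_force'])
for y in np.linspace(YD,YB-.12,5):
    q=off(y,-.008-.013,-.145)
    print(move_l([*q,.10],feed=.12,rotation=[np.pi,0,y],max_force=25))
r=move_l([*off(YB,-.008+.004,-.145),.10],feed=.03,rotation=[np.pi,0,YB],max_force=25)
s=observe();X,Y=ax(YB);e=s['eef_pos'][:2]-HG
print(r,s['time_s'],s['ft_force'],e@X,e@Y,s['tcp_rot'])
snap("top","top1");snap("scene","scene1")
p=np.load('pics/top1.npz')['p'];q=np.load('pics/scene1.npz')['p']
cv2.imwrite('pics/c1.png',np.hstack([cv2.resize(p[130:270,200:340],(400,400)),cv2.resize(q[170:290,260:400],(400,400))])[:,:,::-1])
E
```

```text
4.2417 [0.36658091 0.14762931 0.91758611]
False
False
False
False
False
True 6.75 [-4.01795683 -1.21695264  5.05540584] -0.02281960081338141 -0.14308492774709686 [-3.14060696  0.01084423  0.18640407]
```

View pics/c1.png

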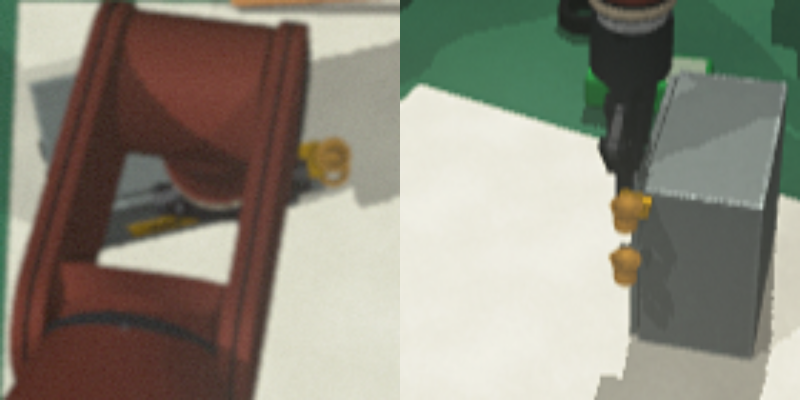

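Door looks closed or nearly so: the bushings are almost stacked in the crop. I'll push once more, gently, to see whether it is at the stop.

```bash
python3 - <<'E'
from h import *
X,Y=ax(YB)
def rep(r):
    s=observe();e=s['eef_pos'][:2]-HG;print(r,s['time_s'],s['ft_force'],e@X,e@Y)
r=move_l([*off(YB,-.008+.004,-.143),.10],feed=.015,rotation=[np.pi,0,YB],max_force=28);rep(r)
hold(.3);rep(0)
r=move_l([*off(YB,-.10,-.143),.10],feed=.15);rep(r)
move_l([*off(YB,-.10,-.143),.26],feed=.25)
movep([.45,-.25,.27],[np.pi,0,0])
p,_=snap("top","top2");q,_=snap("scene","scene2")
cv2.imwrite('pics/c2.png',np.hstack([cv2.resize(p[130:270,200:340],(400,400),interpolation=2),cv2.resize(q[170:290,260:400],(400,400),interpolation=2)])[:,:,::-1])
E
```

```text
True 7.4583 [-1.10473582 -1.04907839 -0.69610415] -0.02375469610744702 -0.1426574266767921
0 7.7583 [-0.36712575 -0.3951908   0.41197085] -0.024039072941704175 -0.14259717264219782
False 8.4167 [-0.47153032  0.59507935  0.402377  ] -0.09907641156763171 -0.14331581125279688
```

View pics/c2.png

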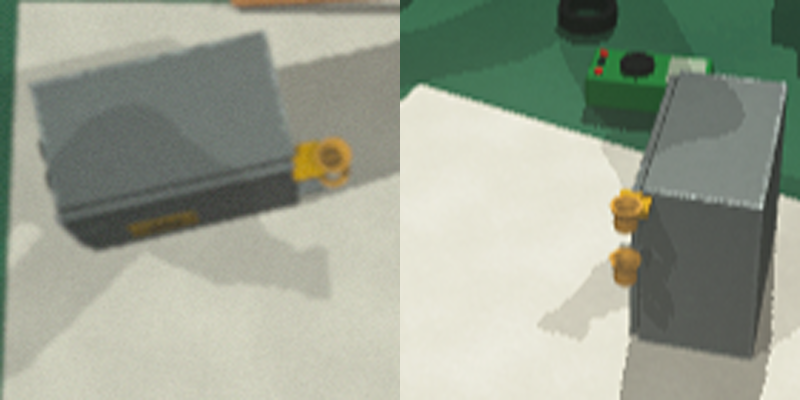

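Both bushings look stacked, the upper one at crop (331,156), which is full-frame pixel (315.9,184.6). I'll check that against the shut prediction, then grip the pin.

```bash
python3 - <<'E'
from h import *
print('up',ray("top",315.6,184.4,.155),'pred',off(YB,-.006,-.23))
P=[.5385,-.339]; YG=YB
gripper_to(.06,40)
movep([*P,.20],[np.pi,0,YG])
move_l([*P,.111],feed=.12,max_force=10)
gripper_to(.0,60)
s=observe();print(s['time_s'],s['opening'],s['grasp_force'],s['eef_pos'],s['ft_force'],s['tcp_rot'])
q,_=snap("scene","scene3");p,_=snap("top","top3")
cv2.imwrite('pics/c3.png',np.hstack([cv2.resize(q[240:360,190:310],(400,400),interpolation=2),cv2.resize(p[160:280,370:490],(400,400))])[:,:,::-1])
E
```

```text
up [ 0.62160864 -0.07029595] pred [ 0.62295636 -0.07300353]
12.825 0.022660463818227644 58.51940453052521 [ 0.53901577 -0.33944952  0.11203908] [0.02367492 0.80612918 4.0370839 ] [ 3.14023505e+00 -1.02880594e-03  2.36464556e-01]
```

View pics/c3.png

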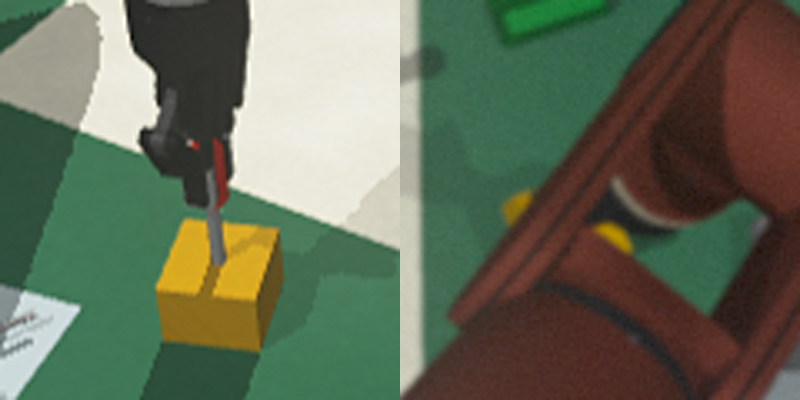

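The fingers hold the red handle squarely over the stand. Next: lift, go above the bushing, and compare pin tip with bushing in the scene camera.

```bash
python3 - <<'E'
from h import *
e=observe()['eef_pos']
move_l([e[0],e[1],.29],feed=.15)
movep([.622,-.072,.29],[np.pi,0,YB])
move_l([.622,-.072,.277],feed=.1)
hold(.3)
s=observe();print(s['time_s'],s['opening'],s['eef_pos'],s['tcp_rot'],s['ft_force'])
q,_=snap("scene","scene4");p,_=snap("top","top4")
cv2.imwrite('pics/c4.png',cv2.resize(q[165:265,285:385],(600,600),interpolation=2)[:,:,::-1])
E
```

```text
15.9333 0.022673169053145252 [ 0.62218373 -0.07223255  0.27746212] [ 3.14125807e+00 -6.29149649e-04  2.36212555e-01] [ 0.0730988  -0.31149658 -1.12890752]
```

View pics/c4.png

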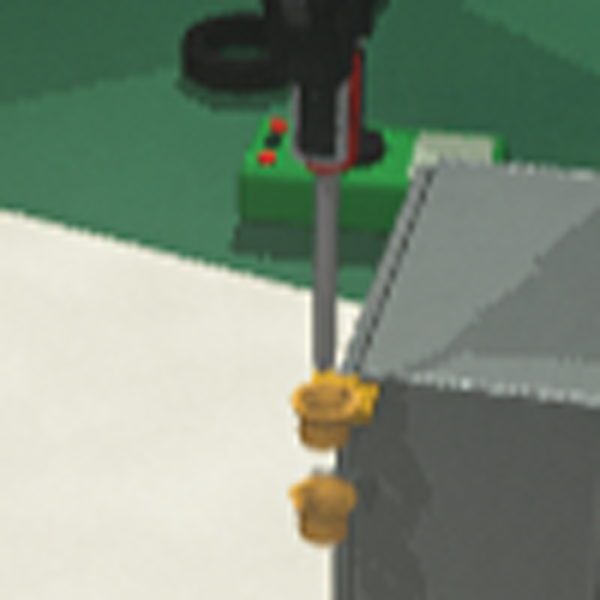

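The tip is at crop (324,370), the upper mouth centre at about (327,398) and the lower mouth at about (324,492). The pin hangs vertically just above and slightly behind the mouth.

```bash
python3 - <<'E'
from h import *
f=lambda x,y,z:ray("scene",285+x/6-.4,165+y/6-.4,z)
print('tip',f(324,370,.1705),'up',f(327,398,.155),'low',f(324,492,.105),'neck',f(328,170,.2705))
q=np.load('pics/scene4.npz');p,d=q['p'],q['d'];W=cloud("scene",d)
for v in range(197,226,4):print(v,W[v,337:342].round(4)[2],p[v,337:342].mean(1).round())
E
```

```text
tip [ 0.62326727 -0.07181036] up [ 0.62371888 -0.06932845] low [ 0.62266717 -0.06846282] neck [ 0.62680952 -0.07871013]
197 [ 0.6271 -0.0803  0.2603] [ 74. 106.  97.  91.  74.]
201 [ 0.6265 -0.0788  0.2483] [ 77. 108. 105.  94.  67.]
205 [ 0.6264 -0.0781  0.2367] [ 80. 109. 105.  93.  69.]
209 [ 0.6256 -0.0761  0.2242] [ 91. 107. 105.  93.  75.]
213 [ 0.6252 -0.0749  0.212 ] [109. 105. 104.  93.  85.]
217 [ 0.6256 -0.0753  0.2006] [123. 105. 101. 102. 206.]
221 [ 0.627  -0.0779  0.1908] [127. 105. 102. 100. 204.]
225 [ 0.6257 -0.0747  0.1767] [142.  96.  93. 119. 226.]
```

```bash
python3 - <<'E'
from h import *
P=[.622,-.0702]
move_l([*P,.277],feed=.05)
f0=observe()['ft_force']
for z in(.24,.214,.177):
    r=move_l([*P,z],feed=.04,max_force=8)
    s=observe();print(z,r,s['time_s'],s['opening'],s['eef_pos'],(s['ft_force']-f0).round(2),s['torque'].round(3))
    if r: break
q,_=snap("scene","scene5")
cv2.imwrite('pics/c5.png',cv2.resize(q[165:265,285:385],(600,600),interpolation=2)[:,:,::-1])
E
```

```text
0.24 False 17.3583 0.02285395920401801 [ 0.62224043 -0.07027439  0.24042636] [-0.4  -0.33 -0.51] [ 0.01   0.003 -0.01 ]
0.214 False 18.1583 0.022673904795262392 [ 0.62215397 -0.07024172  0.21420413] [-0.    0.3   0.01] [0.007 0.014 0.028]
0.177 False 19.2333 0.022674854561025283 [ 0.6222412  -0.07027103  0.17738353] [0.29 0.27 0.16] [0.041 0.029 0.029]
```

View pics/c5.png

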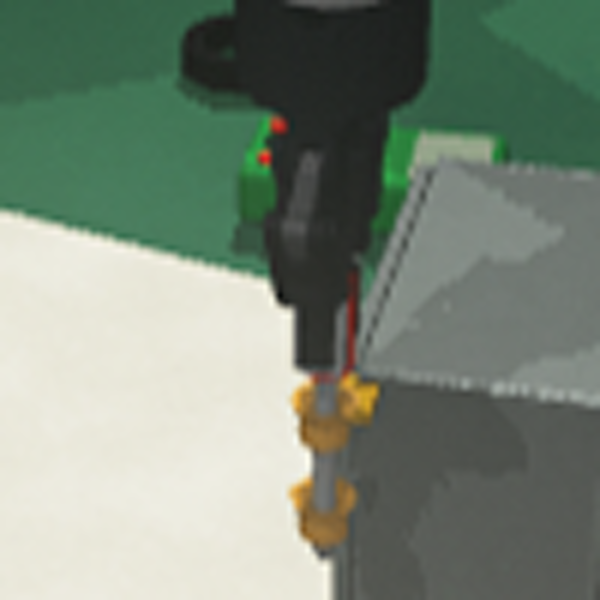

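The pin went through both bushings with no contact force. Its tip shows under the lower bushing at crop (325,552), and the handle underside, near (322,380), is clear above the upper mouth.

```bash
python3 - <<'E'
from h import *
hold(.3);print(observe()['opening'],observe()['grasp_force'],job_done())
E
```

```text
the job is handed in; nothing more can be done
0.023092660809974727 59.20310318470001 None
```

The job is handed in: the door is shut, and the pin is still gripped and threaded down through both bushings, with its tip out under the lower one and its handle about 15 mm above the upper one (from the arm's position, about ±2 mm).

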